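Lift the lemon off its board with the tongs and hold it over the bowl

TASK

Pick up the small steel tongs that stand upright on the counter in front of you, take the lemon off the wooden board with them, and hold it clear above the rim of the open mixing bowl, fully over the bowl's mouth, ready to be rinsed. Touch the lemon only with the tongs, do not let it fall or roll off, and leave the bowl and everything else standing where it is. Finish while still holding: keep the tongs closed on the lemon above the bowl, and do not put anything down or let go.

Things in the scene. Friction and masses are not known exactly. Their poses are not given: they have to be found in the camera images.
- tongs: short steel serving tongs standing upright on two broad paddle jaws, hinge on top, 142 mm tall, 90 g. Origin: on the surface midway between the feet (open). z up; hinge axis along x, 137 mm above the origin, barrel radius 5 mm; the jaws close along y. The -y arm belongs to this body, the +y arm is hinged to it. Squeezed evenly, the body leans by half the joint value
- tongs_grip (a point): grip point: 105 mm above the tongs' origin, 32 mm below the hinge. Fingers close along the tongs' y from outside on flat strips 18 mm wide, 13 to 50 mm below the hinge, 61 mm over their outsides when open (57 at their top, 64 at their bottom). A spring holds the tongs open; squeezing here takes 3 to 6 N, and more once the jaws bear on something
- tongs_jaws (a point): point of tongs midway between the open paddles, 86 mm below tongs_grip. Paddles: 34 to 40 mm wide along x, from 20 mm above to 19 mm below this point, 94 mm apart inside when open; 1 mm less at the grip closes them about 3 mm. With the tongs squeezed it drifts to the tongs' +y by 118 mm x half the joint value; the jaws' true middle stays under the hinge
- tongs_arm (a joint): hinge of the tongs, rad: 0 = fully open (as it starts), grows as they close, at most 0.6; about 0.3 to 0.35 when closed on the lemon across its width
- lemon: a lemon, 71 mm long along its own x, 53 mm wide along y, 51 mm high, about 85 g, lying on the wooden board; origin on its underside
- lemon_center (a point): centre of the lemon, 25.5 mm above its underside
- board: small wooden board, 126 x 142 mm along x, y, fixed; its top is 14 mm above its origin, which is on the surface at its centre
- bowl: conical open steel mixing bowl, 211 mm across at the rim, 107 mm high; origin: centre of its underside
- timer: wind-up kitchen timer, 57 x 57 x 47 mm, bystander; origin: centre of its underside
- small_tin: small food tin, 57 mm across, 72 mm tall, bystander; origin: centre of its underside
- spice_jar: small spice jar, 44 mm across, 105 mm tall, bystander; origin: centre of its underside
- jar: squat glass jar, 70 mm across, 86 mm tall, bystander; origin: centre of its underside
- milk: milk carton, 71 x 72 x 228 mm, bystander at the back; origin: centre of its underside
- canister: canister with lid, 92 mm across, 120 mm tall, bystander at the back right; origin: centre of its underside
- punnet: punnet of berries, 194 x 166 x 53 mm, bystander on the left; origin: centre of its underside

How it is judged (in metres and radians):
On the way, in this order (a step that is already met when the one before it is completed fails the run):
1. the tongs are lifted off the counter, the lemon still lying on the board (height (world z) of tongs_grip above 0.13 m and height (world z) of lemon_center below 0.055 m and contact force between tongs and the fingers above 0.5 N), for 0.2 s.
2. the lemon is lifted off the board between the jaws of the tongs (contact force between tongs and lemon above 1 N and distance between tongs_jaws and lemon_center below 0.045 m and value of joint tongs_arm above 0.08 rad and contact force between lemon and board below 0.05 N and contact force between lemon and bowl below 0.05 N and contact force between lemon and the arm below 0.05 N and contact force between lemon and the fingers below 0.05 N and height (world z) of lemon_center above 0.06 m), for 0.2 s.
At the end, for the whole second after the job is handed in: Gripper holds the tongs and the closed tongs alone hold the lemon (over 1 N, within 45 mm of the jaws' middle), still; lemon centre over 135 mm above the counter (bowl rim 107 mm) and within 70 mm of the bowl's centre seen from above; tongs clear of the bowl, it is upright, shifted under 30 mm (contact force between tongs and lemon above 1 N and distance between tongs_jaws and lemon_center below 0.045 m and value of joint tongs_arm above 0.08 rad and contact force between lemon and board below 0.05 N and contact force between each of lemon, tongs and bowl below 0.05 N and contact force between lemon and the arm below 0.05 N and contact force between lemon and the fingers below 0.05 N and height (world z) of lemon_center above 0.135 m and horizontal distance between lemon_center and bowl below 0.07 m and contact force between tongs and the fingers above 1 N and linear speed of lemon below 0.05 m/s and angle between bowl's own z axis and vertical below 0.1 rad and distance of bowl from where it was at the start of the episode below 0.03 m); the arm keeps its last pose, push and grip.
It fails at once if the gripper or arm touches the lemon itself (contact force between any of the fingers, the arm and lemon above 0.3 N).
It fails at once if the bowl is shifted by more than 30 mm or tipped (distance of bowl from where it was at the start of the episode above 0.03 m or angle between bowl's own z axis and vertical above 0.3 rad).
It fails at once if a bystander is shifted by more than 30 mm or knocked over (distance of any of timer, small_tin, spice_jar, jar, milk, canister, punnet from where it was at the start of the episode above 0.03 m or angle between any of timer, small_tin, spice_jar, jar, milk, canister, punnet's own z axis and vertical above 0.4 rad).
It fails at once if the lemon falls off the board onto the surface (height (world z) of lemon_center below 0.032 m).
It also fails if it takes over 51 s, if anything falls off the work surface, if the arm or the gripper's body presses on something with over 40 N, if the wrist force passes 120 N, or if a joint passes its speed limit or range.

ROBOT

A 6-joint arm with a two-finger parallel gripper is mounted at the origin on a cart in front of the work surface, level with it; the furniture and walls round the work are solid. World frame = base frame: x ahead of the robot, y to its left, z up, the work surface at z = 0. Lengths are in m, angles in degrees, forces in N, time in s.
With the tool pointing down it reaches from about 0.25 to 0.725 m from the base axis. Payload 9.7 kg.
Tool frame: the origin (TCP) lies midway between the tips of the shut fingers; the grasp point (between the pads) lies 19 mm behind it; z points along the fingers, y is the line along which they close (so a half turn about z gives the same grasp; the last joint's range is limited). The gripper opens to 85 mm and grips with 20 to 120 N. Pads are 22 mm wide; open, the fingers measure 114 mm over their backs; the gripper's body (76 mm by 85 mm) begins 54 mm behind the grasp point. The pads swing forward as they close: fully open they stand 13 mm farther back than shut.
Start: joints at [-72.823, 4.979, 10.078, 95.1, 0, 90], TCP at [0.162, -0.525, 0.231] pointing down, gripper open.
Joint ranges: [-179.16, 179.16], [-48.56, 103.87], [-65.8, 70.77], [-126.05, 130.52], [-82.76, 87.17], [-180, 180]. Speed limits (degrees/s): [127.2, 127.2, 147.25, 180, 180, 180].

INTERFACE

Orientations are given as [roll, pitch, yaw] about the fixed x, y, z axes, in that order (R = Rz(yaw) Ry(pitch) Rx(roll)).
In Python, from workcell import * gives the robot as it stands.
- The arm moves only by the tool servo_tool, never from a script. Its argument "moves" is a list of rows, each a list of 4 numbers: the shift along the world's x, y, z in normalised numbers (1 is 750 mm), then the turn about the world's z in fractions of the full range, 1 being 4 rad. A call has 1 to 20 rows; each row is the pose to reach, as a shift and turn from the pose commanded when the call began; what a row does not reach only later rows make up. A row lasts 1/12 s, in which the tool goes at most 41.7 mm and 7.16 degrees, less where a joint would pass 70% of its speed; a pose out of reach is approached as far as the arm can. No shift or turn number may pass 1 either way. A call with a gripper value outside its range is refused whole. "claw" is the closure, from 0 (fully open) to 1 (shut), set as the call begins (left out, the last holds). The fingers move at their own pace and stop on an object; "force" is the grip in N (left out, the last holds). Time passes only in rows, so rows that repeat a pose let the fingers close. It gives the time, the measured TCP pose, the force, the opening and the grip force at its end, in the units of the state.
- get_obs(): the state, without advancing time (a new reading comes with each control period).
- camera(name): name is "side" or "top"; returns the picture (420x560x3 uint8, red, green, blue); there is no depth.
- get_calibration(name): a dict with "fx", "fy", "cx", "cy" (pixels), "rvec" (rotation vector, rad) and "tvec" (3), from world to camera coordinates, as OpenCV has them. Camera axes: x right, y down, z forward; pixel columns grow to the right and rows downward; lengths in m; the calibration is good to about 2 mm. A picture is of the moment at which its call begins. get_calibration takes no time and is no camera call.
- job_done(): hands the job in; it is judged then, once.
The state is a dict: "time": time; "q": joint angles; "qd": joint speeds; "joint_efforts": joint torques, N m; "ee_pos": TCP position; "tcp_rot": TCP orientation; "wrist_force": force on the tool from outside, world axes, zero at the start; "torque": the same for the moment, N m; "opening": finger opening in m; "grasp_force": force on a finger pad.
Only numpy, scipy, OpenCV 4.12 (cv2) and the standard library are available. Lean on these libraries where they do the work, as an engineer would, in place of code of your own. Each camera call takes 0.05 s, during which the arm holds its last target. There are 200 camera calls.

## Working session

There is one attempt and no reset: what is moved stays moved. The work goes in short steps, Python scripts to look and compute and a tool call to move; the robot and the scene stay as the last step left them, time stands still between calls to the robot, and variables do not carry over. Pictures are saved under pics/ and viewed, at most 10 in all, crops included, and the job is handed in when it is done.

Besides the shell and the picture viewer there is one more tool, called after "Emit:" as a command line: name --pt "numbers of a row" for each row, then --argument value for the rest. servo_tool: Moves the arm, as the interface text tells. Its arguments: {"type":"object","properties":{"moves":{"type":"array","items":{"type":"array","items":{"type":"number"}}},"claw":{"type":"number"},"force":{"type":"number"}},"required":["moves"]}

```bash
mkdir -p pics; cat > h.py <<'E'
from workcell import *
import numpy as np, cv2
def cal(n):
    c=get_calibration(n);K=np.array([[c['fx'],0,c['cx']],[0,c['fy'],c['cy']],[0,0,1.]])
    R=cv2.Rodrigues(np.array(c['rvec'],float))[0];t=np.array(c['tvec'],float).ravel()
    return K,R,t
def ray(n,u,v):
    K,R,t=cal(n);d=R.T@np.linalg.inv(K)@np.array([u,v,1.]);return -R.T@t,d
def onz(n,u,v,z):
    o,d=ray(n,u,v);return (o+d*(z-o[2])/d[2])
def proj(n,P):
    K,R,t=cal(n);p=K@(R@np.array(P,float)+t);return p[:2]/p[2]
def two(a,b):
    (o1,d1),(o2,d2)=ray('top',*a),ray('side',*b)
    s=np.linalg.lstsq(np.c_[d1,-d2],o2-o1,rcond=None)[0]
    p,q=o1+s[0]*d1,o2+s[1]*d2;return (p+q)/2,np.linalg.norm(p-q)
def snap(n,f):
    im=camera(n)[:,:,::-1].copy();cv2.imwrite(f,im);return im
E
python3 - <<'E'
from h import *
for n in('top','side'):
    snap(n,f'pics/{n}0.png');K,R,t=cal(n);print(n,-R.T@t,R[2],K[0,0])
print(get_obs())
E
```

```text
top [0.42074824 0.06636203 1.73366589] [ 0.07852036  0.00137296 -0.99691157] 527.7071292091687
side [0.12089204 1.35132101 1.04557704] [ 0.24738439 -0.77281193 -0.58443365] 533.4264826696746
{'time': 0.1, 'q': array([-7.28213840e+01,  5.00656016e+00,  1.00386314e+01,  9.50979077e+01,
        1.74141367e-03,  9.00007972e+01]), 'qd': array([ 0.07653283, -0.03552999,  0.10739811, -0.11523058,  0.08936158,
       -0.08232834]), 'joint_efforts': array([ 8.57906016e-04, -5.21565807e+01,  4.65651655e+01,  1.59862172e-02,
       -5.37574167e-06, -1.35098674e-05]), 'ee_pos': array([ 0.16239333, -0.52527272,  0.23066403]), 'tcp_rot': array([-1.79934164e+02, -1.74049653e-03,  1.71778169e+01]), 'wrist_force': array([-0.2826802 ,  0.2647886 , -0.85511604]), 'torque': array([ 0.07275038, -0.01796305, -0.0610633 ]), 'grasp_force': 0.0, 'opening': 0.08493980357729315}
```

View pics/top0.png

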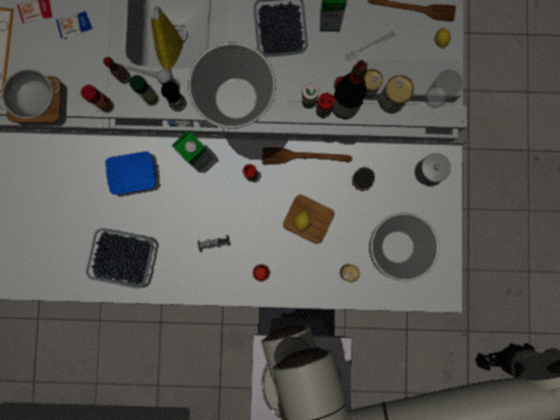

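View pics/side0.png

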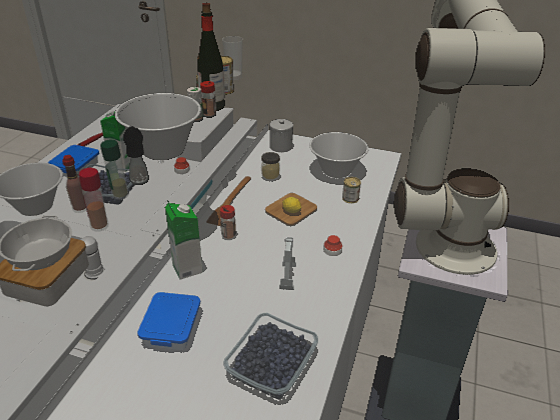

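The top view shows the tongs at about (213,242), the lemon at (303,221), the bowl at (404,246), the timer at (261,272) and the tin at (349,272). In the side view the tongs are at (288,263) and the lemon at (291,205). I'll zoom in on the tongs and lemon.

```bash
python3 - <<'E'
from h import *
t=cv2.imread('pics/top0.png');s=cv2.imread('pics/side0.png')
a=cv2.resize(t[225:260,190:240],None,fx=8,fy=8,interpolation=cv2.INTER_CUBIC)
b=cv2.resize(t[190:250,275:345],None,fx=5,fy=5,interpolation=cv2.INTER_CUBIC)
c=cv2.resize(s[225:295,260:320],None,fx=8,fy=8,interpolation=cv2.INTER_CUBIC)
W=np.zeros((590,900,3),np.uint8);W[:280,:400]=a;W[285:585,:350]=b;W[:560,410:890]=c
cv2.imwrite('pics/crop1.png',W[:,:800] if 0 else cv2.resize(W,(800,524)))
def mask(im,lo,hi,box,show):
    x0,y0,x1,y1=box;h=cv2.cvtColor(im,cv2.COLOR_BGR2HSV);m=cv2.inRange(h,lo,hi);k=np.zeros_like(m);k[y0:y1,x0:x1]=m[y0:y1,x0:x1]
    cs=cv2.findContours(k,cv2.RETR_EXTERNAL,cv2.CHAIN_APPROX_NONE)[0];c=max(cs,key=cv2.contourArea)
    print(show,cv2.minAreaRect(c),cv2.contourArea(c));return c
lt=mask(t,(22,120,60),(36,255,255),(280,200,330,245),'lemon top')
ls=mask(s,(22,120,60),(36,255,255),(270,185,315,225),'lemon side')
bt=mask(t,(5,60,40),(36,255,255),(275,190,345,250),'board top')
m=lambda c:cv2.minAreaRect(c)[0]
print('lemon two',two(m(lt),m(ls)),'onz',onz('top',*m(lt),.0395))
box=cv2.boxPoints(cv2.minAreaRect(bt));print('board',[onz('top',*p,.014).round(4) for p in box],onz('top',*m(bt),.014))
e=cv2.fitEllipse(lt);print('ell',e,onz('top',*e[0],.0395))
P=np.array([onz('top',*p[0],.0395)[:2] for p in lt],np.float32);print(cv2.minAreaRect(P*1000),cv2.fitEllipse(P*1000))
# bowl
g=cv2.cvtColor(t,cv2.COLOR_BGR2GRAY);g2=g[205:290,360:450];k=cv2.inRange(g2,0,140)
cs=cv2.findContours(k,cv2.RETR_EXTERNAL,cv2.CHAIN_APPROX_NONE)[0];c=max(cs,key=cv2.contourArea);e=cv2.fitEllipse(c);print('bowl',e,onz('top',e[0][0]+360,e[0][1]+205,.107))
for n,p,z in(('timer',(261,272),.047),('tin',(349,272),.072),('spice',(250,172),.105),('jar',(363,179),.086),('punnet',(123,257),.053)):print(n,onz('top',*p,z))
for n,p in(('hinge',(213,242)),):print(n,onz('top',*p,.137))
E
```

```text
lemon top ((302.1153869628906, 220.42306518554688), (16.363656997680664, 16.91835594177246), 56.3099365234375) 209.0
lemon side ((291.20001220703125, 204.4000244140625), (16.099689483642578, 16.099689483642578), 63.43495178222656) 193.0
board top ((308.10003662109375, 218.80001831054688), (42.93250274658203, 38.013153076171875), 26.56505012512207) 1523.5
lemon two (array([0.52252317, 0.01049817, 0.03921332]), np.float64(0.0018571614196663392)) onz [0.52340625 0.01073919 0.0395    ]
board [array([0.5041, 0.0802, 0.014 ]), array([0.6171, 0.0277, 0.014 ]), array([ 0.5576, -0.0994,  0.014 ]), array([ 0.4452, -0.0464,  0.014 ])] [ 0.53080885 -0.0094943   0.014     ]
ell ((302.2179870605469, 220.33865356445312), (14.285110473632812, 18.973873138427734), 17.080434799194336) [0.52368735 0.01041633 0.0395    ]
((523.4500122070312, 10.73208999633789), (52.681724548339844, 54.4753532409668), 35.09978103637695) ((523.7293090820312, 10.411845207214355), (45.910400390625, 61.14824676513672), 74.3218002319336)
bowl ((44.315528869628906, 41.810550689697266), (99.2759780883789, 105.72795867919922), 91.72474670410156) [ 0.4469223  -0.30336525  0.107     ]
timer [0.35520715 0.13735973 0.047     ]
tin [ 0.3639325  -0.13902457  0.072     ]
spice [0.66581462 0.17894974 0.105     ]
jar [ 0.65652772 -0.17593932  0.086     ]
punnet [0.39038508 0.57612564 0.053     ]
hinge [0.44464396 0.28134085 0.137     ]
```

View pics/crop1.png

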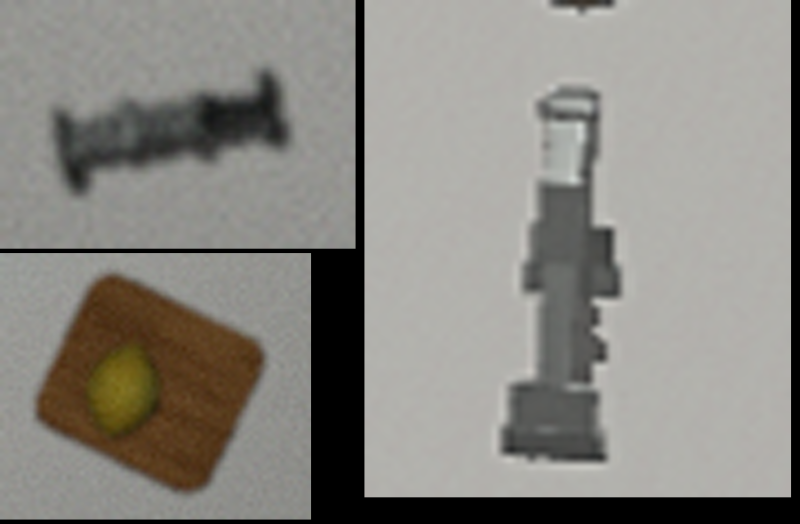

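The crop shows the paddles near top-view pixels (200,246) and (228.5,240.5), so the tongs' yaw is about 11°. The lemon's long axis points mostly along +x, slightly towards -y. Next I'll refine these with masks.

```bash
python3 - <<'E'
from h import *
t=cv2.imread('pics/top0.png');s=cv2.imread('pics/side0.png')
g=cv2.cvtColor(t,cv2.COLOR_BGR2GRAY)
k=np.zeros_like(g);k[228:258,192:238]=cv2.inRange(g,0,115)[228:258,192:238]
c=max(cv2.findContours(k,cv2.RETR_EXTERNAL,cv2.CHAIN_APPROX_NONE)[0],key=cv2.contourArea)
r=cv2.minAreaRect(c);print(r,cv2.contourArea(c))
for z in(.0,.02):
  P=np.array([onz('top',*p,z)[:2]for p in cv2.boxPoints(r)]);print(z,P.mean(0),P.round(4).tolist())
pts=np.argwhere(k>0)[:,::-1].astype(float);W=np.array([onz('top',*p,.02)[:2]for p in pts])
# paddle dark columns: ends of long axis
m=W.mean(0);ev,V=np.linalg.eigh(np.cov((W-m).T));a=V[:,1];a*=np.sign(a[1]);print('PCA axis deg',np.degrees(np.arctan2(a[1],a[0])),m)
l=(W-m)@a;b=(W-m)@V[:,0]
for q in(l<l.min()+.012,l>l.max()-.012):print('paddle',W[q].mean(0),np.ptp(b[q]),l[q].min(),l[q].max())
L,Rr=W[l<l.min()+.012].mean(0),W[l>l.max()-.012].mean(0);d=Rr-L;print('mid',(L+Rr)/2,np.degrees(np.arctan2(d[1],d[0])),np.linalg.norm(d))
print('hinge side ray at z=.139',onz('side',288.9,239.1,.139))
h=cv2.cvtColor(t,cv2.COLOR_BGR2HSV)
k=np.zeros_like(g);k[200:245,285:325]=cv2.inRange(h,(21,110,30),(40,255,255))[200:245,285:325]
q=np.argwhere(k>0)[:,::-1];W=np.array([onz('top',*p,.0395)[:2]for p in q]);ev,V=np.linalg.eigh(np.cov(W.T));print('lemon',len(q),W.mean(0),np.sqrt(ev)*4,np.degrees(np.arctan2(*(V[::-1,1]))))
C=cv2.HoughCircles(cv2.GaussianBlur(g[200:295,355:455],(3,3),0),cv2.HOUGH_GRADIENT,1,100,param1=80,param2=15,minRadius=29,maxRadius=40)
print('bowl',C,[onz('top',x+355,y+200,.107) for x,y,_ in C[0]])
E
```

```text
((213.5384521484375, 243.1923065185547), (12.355316162109375, 32.75139236450195), 78.69007110595703) 257.5
0.0 [0.44286723 0.29784872] [[0.4506, 0.3549], [0.4746, 0.2503], [0.4351, 0.2409], [0.4112, 0.3453]]
0.02 [0.44261206 0.29517823] [[0.4502, 0.3515], [0.474, 0.2482], [0.435, 0.2389], [0.4113, 0.3421]]
PCA axis deg 102.59040123418686 [0.44281657 0.29607663]
paddle [0.45359683 0.24918012] 0.03431380705436163 -0.05388463136472883 -0.04233311841242357
paddle [0.43162592 0.34116712] 0.04002528160820125 0.04040388896890695 0.05227493668540615
mid [0.44261138 0.29517362] 103.43330707844727 0.09457446294696298
hinge side ray at z=.139 [0.43938038 0.29645272 0.139     ]
lemon 247 [0.52342551 0.01023699] [0.05087842 0.06452697] 164.917725207079
bowl [[[48.5 46.5 32.3]]] [array([ 0.44780472, -0.30084729,  0.107     ])]
```

The rows are not in the units I measure in: shifts go in shares of 750 mm and turns go in shares of 4 rad. I convert before sending: 27 cm / 75 = 0.36, 24 cm / 75 = 0.32, -0.1 rad / 4 = -0.025.

Emit:
servo_tool --pt "0.0533 0.0533 0.0133 -0.025" --pt "0.0933 0.1067 0.0267 -0.025" --pt "0.1333 0.16 0.04 -0.025" --pt "0.1733 0.2133 0.0533 -0.025" --pt "0.2133 0.2667 0.0667 -0.025" --pt "0.24 0.32 0.0667 -0.025" --pt "0.2667 0.36 0.0667 -0.025" --pt "0.2667 0.36 0.0667 -0.025"

```text
time: 0.77
ee_pos: [0.3588, -0.2601, 0.2809]
tcp_rot: [180.0, -0.0, 11.4]
wrist_force: [1.4, -0.4, -0.0]
opening: 0.0854
grasp_force: 0.0
```

```bash
python3 -c "
from h import *
o=get_obs();print(o['q'],o['ee_pos'],o['tcp_rot'],o['time'])"
```

```text
[-3.59422770e+01 -8.11560277e+00  2.87240314e+00  1.00976275e+02
 -7.06679154e-04  1.32632267e+02] [ 0.35880855 -0.26014212  0.28091609] [ 1.79990891e+02 -7.42500913e-03  1.14254565e+01] 0.7667
```

Joint 6 would run past its range at this yaw, so I'll use the half-turn grasp (yaw 193°).

Converted, 55.1 cm / 75 = 0.7347, 54.5 cm / 75 = 0.7267, 2.4 rad / 4 = 0.6.

Emit:
servo_tool --pt "0.0067 0.04 0 0.03" --pt "0.0133 0.08 0 0.06" --pt "0.02 0.12 0 0.09" --pt "0.0267 0.16 0 0.12" --pt "0.0333 0.2 0 0.15" --pt "0.04 0.24 0 0.18" --pt "0.0467 0.28 0 0.21" --pt "0.0533 0.32 0 0.24" --pt "0.06 0.36 0 0.27" --pt "0.0667 0.4 0 0.3" --pt "0.0733 0.44 0 0.33" --pt "0.08 0.48 0 0.36" --pt "0.0867 0.52 0 0.39" --pt "0.0933 0.56 0 0.42" --pt "0.1 0.6 0 0.45" --pt "0.1067 0.64 0 0.48" --pt "0.1067 0.68 0 0.51" --pt "0.1067 0.7067 0 0.54" --pt "0.1067 0.7267 0 0.57" --pt "0.1067 0.7347 0 0.6"

```text
time: 2.43
ee_pos: [0.4379, 0.291, 0.2798]
tcp_rot: [-179.9, -0.0, 149.4]
wrist_force: [0.6, 0.3, 0.7]
opening: 0.0856
grasp_force: 0.0
```

Converted, -7 cm / 75 = -0.0933, -6 cm / 75 = -0.08, 0.769 rad / 4 = 0.1923.

Emit:
servo_tool --pt "0 0 -0.0133 0.03" --pt "0 0 -0.0267 0.06" --pt "0 0 -0.04 0.09" --pt "0 0 -0.0533 0.12" --pt "0 0 -0.0667 0.15" --pt "0 0 -0.08 0.18" --pt "0 0 -0.0933 0.1923" --pt "0 0 -0.0933 0.1923" --pt "0 0 -0.0933 0.1923"

```text
time: 3.18
ee_pos: [0.438, 0.2889, 0.2103]
tcp_rot: [-180.0, -0.1, -167.1]
wrist_force: [-0.2, 0.1, 0.5]
opening: 0.0854
grasp_force: 0.0
```

```bash
python3 - <<'E'
from h import *
o=get_obs();print(o['q'],o['ee_pos'],o['tcp_rot'],o['time'])
s=snap('side','pics/s1.png');t=snap('top','pics/t1.png')
a=cv2.resize(s[130:310,200:400],None,fx=3,fy=3,interpolation=cv2.INTER_CUBIC);b=cv2.resize(t[205:275,180:250],None,fx=2.8,fy=2.8)
W=np.zeros((540,800,3),np.uint8);W[:,:600]=a;W[:196,604:]=b;cv2.imwrite('pics/crop2.png',W)
E
```

```text
[3.34059519e+01 1.17113916e+00 3.77386434e+00 9.26799359e+01
 1.74812851e-03 2.05050078e+01] [0.43795422 0.28885329 0.21033436] [-1.79974591e+02 -7.29311541e-02 -1.67099073e+02] 3.1833
```

View pics/crop2.png

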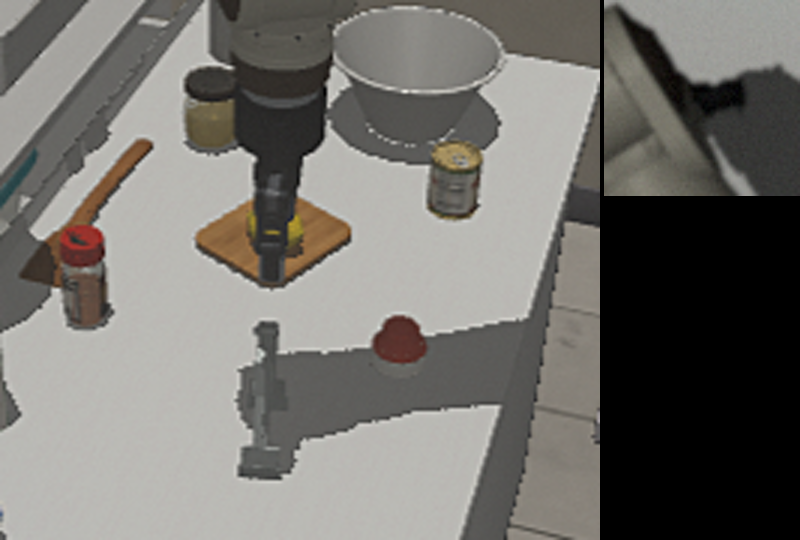

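The gripper now hangs above the tongs. In the side crop the finger tip is at about (272,282) and the hinge at (265,328). I'll check the alignment with the same calibration.

```bash
python3 - <<'E'
from h import *
o=get_obs();p=o['ee_pos'];print(p)
u=np.array([np.cos(np.radians(103)),np.sin(np.radians(103)),0])
for k in(.0425,.05,.057):print(proj('side',p+u*k+[0,0,.011]))
print('hinge pred',proj('side',[.4425,.2952,.139]),proj('side',[.440,.296,.139]), 'feet',proj('side',[.4425-.011,.2952+.049,0]))
s=cv2.imread('pics/s1.png');h=cv2.cvtColor(s,cv2.COLOR_BGR2GRAY)
for v in range(214,228,2):print(v,h[v,280:302])
for v in (238,240,242,244,280,284,286,288):print(v,h[v,276:302])
E
```

```text
[0.43836878 0.28911121 0.2113516 ]
[289.51705964 222.55209807]
[289.26381057 224.36651786]
[289.02536788 226.0748563 ]
hinge pred [287.93377712 238.56872089] [288.73141571 238.94856259] feet [285.08110691 289.25109542]
214 [116 114 113 112 113  71  48  49  48  50  48  49  49  46  49  62  65  64
  62  59  54 106]
216 [115 111 110 108 111 118  95  61  46  49  48  51  48  65  65 109 121 123
 122 123 121 116]
218 [110 114 117 121 121 114  90  59  48  49  47  49  46  71  86 118 124 122
 116 114 111  86]
220 [ 57  71  91 112 122 120  92  61  50  47  51  47  44  75  87 108 111 108
  83  63  65  72]
222 [195 120  70  63  65  82  84  61  48  47  48  48  42  76  84  75  66  66
  74 176 192 190]
224 [187 189 192 191 198 123  71  66  69  74  74  74  73  70  66  76 175 193
 191 188 184 182]
226 [184 183 184 185 186 190 190 190 194 198 115 171 195 194 191 191 188 186
 185 185 183 185]
238 [184 185 185 185 185 185 187 188 196 157  88  62  68  68  66  63  87 173
 188 185 185 185 186 185 185 184]
240 [185 185 185 185 185 185 185 192 132  76  76  87  90  92  92  87  70 173
 191 184 185 184 184 185 184 185]
242 [185 185 184 185 184 185 185 189 193 169 103  76  81  81  82  63 108 179
 190 186 183 183 184 187 185 183]
244 [186 185 184 184 186 185 185 185 192 171 104  73  81  82  83  73 113 181
 189 184 183 184 184 184 184 184]
280 [185 183 186 195 138  92  86  90  92  90  92  91  92  94  93  93  93  92
  95  96  93  86 178 192 190 187]
284 [184 185 192 178 117  90  93  93  91  92  89  90  91  91  93  90  85  93
  97  95  94  83 169 192 187 185]
286 [185 186 197 116  71  79  81  79  80  82  80  78  79  76  81  82 101  99
  94  92  83 172 192 188 185 185]
288 [185 187 193 108  56  63  67  69  69  71  74  73  76  74  76  75  71 115
 184 195 189 189 187 185 182 186]
```

Converted, -12.8 cm / 75 = -0.1707, -11.5 cm / 75 = -0.1533.

Emit:
servo_tool --pt "0.0027 0.004 0 0" --pt "0.0053 0.008 0 0" --pt "0.0053 0.008 -0.0267 0" --pt "0.0053 0.008 -0.0533 0" --pt "0.0053 0.008 -0.08 0" --pt "0.0053 0.008 -0.1067 0" --pt "0.0053 0.008 -0.1333 0" --pt "0.0053 0.008 -0.1533 0" --pt "0.0053 0.008 -0.1707 0" --pt "0.0053 0.008 -0.1707 0" --pt "0.0053 0.008 -0.1707 0" --pt "0.0053 0.008 -0.1707 0"

```text
time: 4.28
ee_pos: [0.4427, 0.2955, 0.0839]
tcp_rot: [180.0, 0.1, -167.0]
wrist_force: [0.1, -0.4, 0.0]
opening: 0.0853
grasp_force: 0.0
```

```bash
python3 - <<'E'
from h import *
o=get_obs();print(o['q'],o['ee_pos'],o['tcp_rot'],o['wrist_force'])
s=snap('side','pics/s2.png')
cv2.imwrite('pics/crop3.png',cv2.resize(s[190:310,230:350],None,fx=5,fy=5,interpolation=cv2.INTER_CUBIC))
E
```

```text
[ 3.37181717e+01  2.18124153e+00 -9.15739057e+00  7.85913600e+01
  1.38760668e-03  2.07084715e+01] [0.44273966 0.29548186 0.08389148] [ 1.79973946e+02  6.49940805e-02 -1.66990314e+02] [ 0.08411744 -0.36931457  0.0402868 ]
```

View pics/crop3.png

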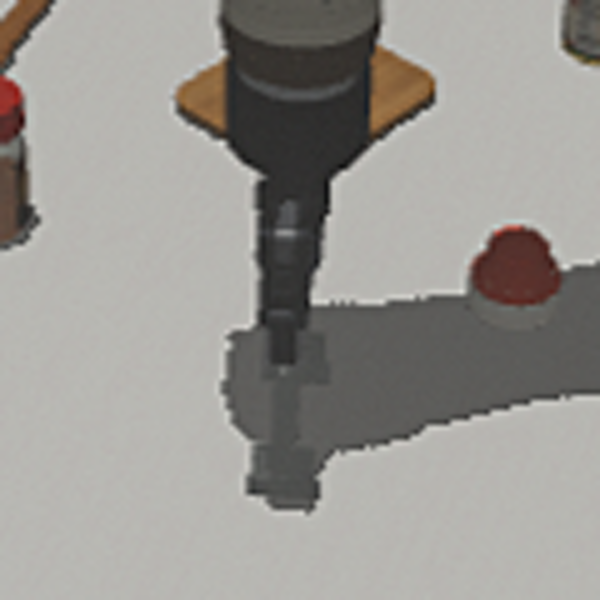

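The finger lines up with the tongs' strip in the side crop: finger tip at (283,365), tongs arm directly below it. Now I'll close lightly.

Emit:
servo_tool --pt "0 0 0 0" --pt "0 0 0 0" --pt "0 0 0 0" --pt "0 0 0 0" --pt "0 0 0 0" --pt "0 0 0 0" --claw 0.3 --force 20

```text
time: 4.83
ee_pos: [0.4432, 0.2956, 0.0848]
tcp_rot: [179.9, 0.2, -167.0]
wrist_force: [0.7, -0.3, 9.2]
opening: 0.0602
grasp_force: 10.7
```

Converted, 0.4 cm / 75 = 0.0053, 0.2 cm / 75 = 0.0027.

Emit:
servo_tool --pt "0 0 0.0027 0" --pt "0 0 0.0053 0" --pt "0 0 0.0053 0" --pt "0 0 0.0053 0" --pt "0 0 0.0053 0" --claw 0.32

```text
time: 5.25
ee_pos: [0.4421, 0.295, 0.0865]
tcp_rot: [-180.0, -0.0, -167.0]
wrist_force: [0.9, 0.5, -0.3]
opening: 0.0581
grasp_force: 2.3
```

Converted, 2 cm / 75 = 0.0267, 1.5 cm / 75 = 0.02.

Emit:
servo_tool --pt "0 0 0 0" --pt "0 0 0.0027 0" --pt "0 0 0.0067 0" --pt "0 0 0.0133 0" --pt "0 0 0.02 0" --pt "0 0 0.0267 0" --pt "0 0 0.0267 0" --claw 0.34

```text
time: 5.83
ee_pos: [0.4428, 0.2954, 0.1083]
tcp_rot: [180.0, 0.1, -167.0]
wrist_force: [0.5, -0.2, -0.3]
opening: 0.0564
grasp_force: 2.5
```

Converted, 12 cm / 75 = 0.16, 11 cm / 75 = 0.1467.

Emit:
servo_tool --pt "0 0 0.0133 0" --pt "0 0 0.04 0" --pt "0 0 0.0667 0" --pt "0 0 0.0933 0" --pt "0 0 0.12 0" --pt "0 0 0.1467 0" --pt "0 0 0.16 0" --pt "0 0 0.16 0" --pt "0 0 0.16 0" --pt "0 0 0.16 0"

```text
time: 6.67
ee_pos: [0.442, 0.2949, 0.2255]
tcp_rot: [-180.0, -0.1, -167.0]
wrist_force: [0.2, -0.2, -0.8]
opening: 0.0566
grasp_force: 2.5
```

```bash
python3 - <<'E'
from h import *
o=get_obs();print(o['ee_pos'],o['tcp_rot'],o['wrist_force'],o['opening'],o['grasp_force'])
s=snap('side','pics/s3.png')
cv2.imwrite('pics/crop4.png',cv2.resize(s[150:290,220:360],None,fx=4,fy=4,interpolation=cv2.INTER_CUBIC))
E
```

```text
[0.44200303 0.29487396 0.2255223 ] [-1.79965936e+02 -8.76857222e-02 -1.66983759e+02] [ 0.19464306 -0.22049539 -0.83298088] 0.05663424826143778 2.5353234261274338
```

View pics/crop4.png

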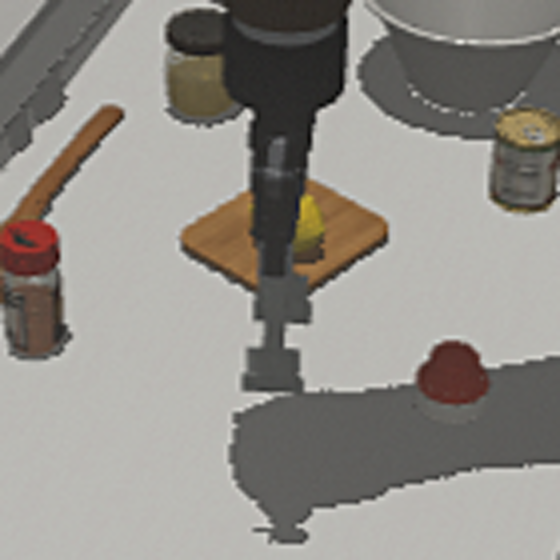

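The tongs hang straight from the gripper, paddle bottom at about side-view pixel (288,247). Now I'll go over the lemon.

Converted, -28.5 cm / 75 = -0.38, -28.3 cm / 75 = -0.3773, -0.489 rad / 4 = -0.1223.

Emit:
servo_tool --pt "0.0053 -0.0133 0 -0.0075" --pt "0.0133 -0.04 0 -0.015" --pt "0.02 -0.0667 0 -0.025" --pt "0.0267 -0.0933 0 -0.035" --pt "0.0333 -0.12 0 -0.045" --pt "0.04 -0.1467 0 -0.055" --pt "0.048 -0.1733 0 -0.065" --pt "0.056 -0.2 0 -0.075" --pt "0.064 -0.2267 0 -0.085" --pt "0.072 -0.2533 0 -0.095" --pt "0.08 -0.28 0 -0.105" --pt "0.088 -0.3067 0 -0.115" --pt "0.096 -0.3333 0 -0.1223" --pt "0.1013 -0.3533 0 -0.1223" --pt "0.1067 -0.3693 0 -0.1223" --pt "0.108 -0.3773 0 -0.1223" --pt "0.108 -0.38 0 -0.1223" --pt "0.108 -0.38 0 -0.1223" --pt "0.108 -0.38 0 -0.1223" --pt "0.108 -0.38 0 -0.1223"

```text
time: 8.38
ee_pos: [0.5231, 0.0107, 0.2268]
tcp_rot: [180.0, -0.0, 165.0]
wrist_force: [-0.1, 0.2, -1.2]
opening: 0.0567
grasp_force: 2.5
```

```bash
python3 - <<'E'
from h import *
def z_at(u,v,y):
    o,d=ray('side',u,v);return o+d*(y-o[1])/d[1]
print('paddle bottom before',z_at(288,247,.339))
o=get_obs();p=o['ee_pos'];print(p,o['tcp_rot'],o['opening'],o['grasp_force'])
print(proj('side',p),proj('side',[.5235,.0103,.0395]))
s=snap('side','pics/s4.png')
cv2.imwrite('pics/crop5.png',cv2.resize(s[120:240,230:350],None,fx=5,fy=5,interpolation=cv2.INTER_CUBIC))
E
```

```text
paddle bottom before [0.42831276 0.339      0.14859994]
[0.52310407 0.0107011  0.22682849] [ 1.79992102e+02 -1.16720807e-04  1.65045050e+02] 0.056678561151834755 2.5355297327041626
[292.32144999 154.0545473 ] [290.64707513 204.20737456]
```

View pics/crop5.png

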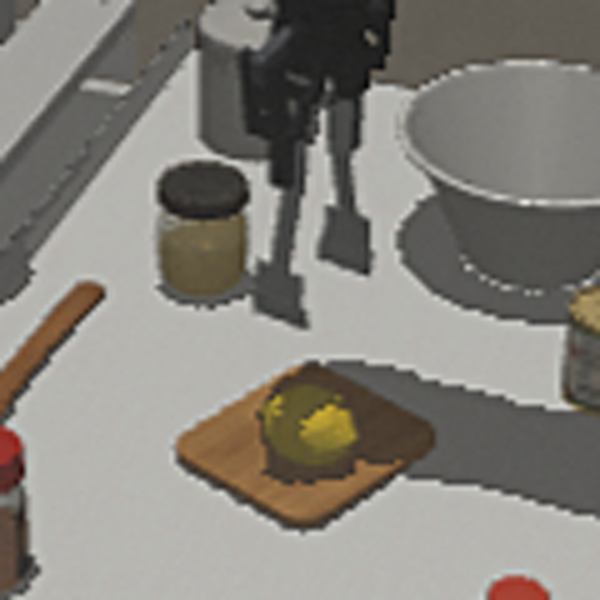

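The open jaws hang above the lemon. Near paddle's bottom is at about side pixel (286.4,183.6) and the far one at (298.8,173.2). I'll work out their height.

```bash
python3 - <<'E'
from h import *
p=get_obs()['ee_pos'];u=np.array([np.cos(np.radians(75)),np.sin(np.radians(75))])
for px,s in(((286.4,183.6),1),((298.8,173.2),-1)):
    o,d=ray('side',*px)
    for k in(.040,.044):
        y=p[1]+s*k*u[1];q=o+d*(y-o[1])/d[1];print(q,'expect x',p[0]+s*k*u[0])
m=(np.array([286.4,183.6])+[298.8,173.2])/2;o,d=ray('side',*m);print(o+d*(p[1]-o[1])/d[1])
E
```

```text
[0.52743669 0.04935885 0.14277036] expect x 0.5335018456674671
[0.52623023 0.05322255 0.14544953] expect x 0.5345371218478772
[ 0.51122301 -0.02791521  0.13786285] expect x 0.5127963220592654
[ 0.51231646 -0.03177892  0.13532004] expect x 0.5117610458788553
[0.5196749  0.01072182 0.13990029]
```

Converted, -11.4 cm / 75 = -0.152, -11 cm / 75 = -0.1467.

Emit:
servo_tool --pt "0 0 -0.0133 0" --pt "0 0 -0.04 0" --pt "0 0 -0.0667 0" --pt "0 0 -0.0933 0" --pt "0 0 -0.1133 0" --pt "0 0 -0.1333 0" --pt "0 0 -0.1467 0" --pt "0 0 -0.152 0" --pt "0 0 -0.152 0" --pt "0 0 -0.152 0" --pt "0 0 -0.152 0"

```text
time: 9.35
ee_pos: [0.5237, 0.0101, 0.1137]
tcp_rot: [180.0, 0.1, 165.0]
wrist_force: [0.6, -0.1, -0.4]
opening: 0.0563
grasp_force: 2.5
```

```bash
python3 - <<'E'
from h import *
o=get_obs();print(o['ee_pos'],o['wrist_force'],o['opening'],o['grasp_force'])
s=snap('side','pics/s5.png')
cv2.imwrite('pics/crop6.png',cv2.resize(s[130:250,230:350],None,fx=5,fy=5,interpolation=cv2.INTER_CUBIC))
E
```

```text
[0.5237403  0.01012465 0.11373046] [ 0.55889278 -0.11451061 -0.41949239] 0.05631281796423081 2.535954862833023
```

View pics/crop6.png

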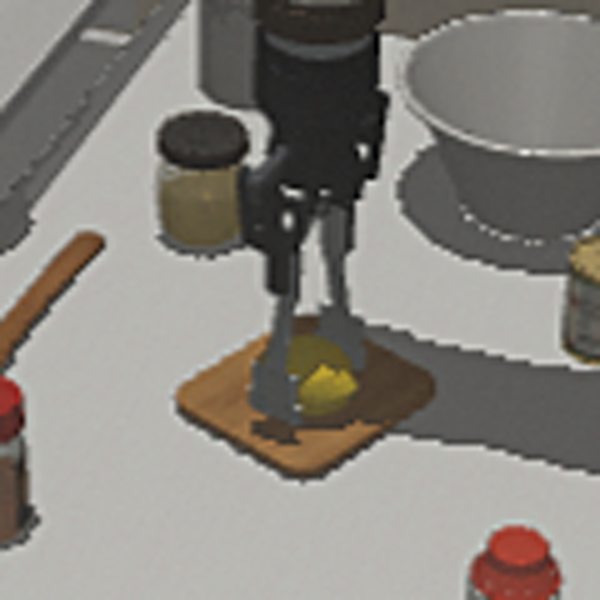

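The paddles straddle the lemon, with the near paddle at about (275,390) and the far one at (345,340). Closing in steps.

Emit:
servo_tool --pt "0 0 0 0" --pt "0 0 0 0" --pt "0 0 0 0" --pt "0 0 0 0" --claw 0.4

```text
time: 9.73
ee_pos: [0.5234, 0.01, 0.113]
tcp_rot: [180.0, 0.0, 165.0]
wrist_force: [-0.8, -0.3, -0.2]
opening: 0.0516
grasp_force: 13.8
```

Emit:
servo_tool --pt "0 0 0 0" --pt "0 0 0 0" --pt "0 0 0 0" --pt "0 0 0 0" --pt "0 0 0 0" --pt "0 0 0 0" --claw 0.5 --force 28

```text
time: 10.23
ee_pos: [0.5233, 0.0101, 0.1129]
tcp_rot: [180.0, 0.0, 165.0]
wrist_force: [0.4, 0.4, 0.1]
opening: 0.051
grasp_force: 29.0
```

Converted, 5 cm / 75 = 0.0667, 4 cm / 75 = 0.0533.

Emit:
servo_tool --pt "0 0 0.004 0" --pt "0 0 0.008 0" --pt "0 0 0.0133 0" --pt "0 0 0.02 0" --pt "0 0 0.0293 0" --pt "0 0 0.04 0" --pt "0 0 0.0533 0" --pt "0 0 0.0667 0" --pt "0 0 0.0667 0" --pt "0 0 0.0667 0" --pt "0 0 0.0667 0" --pt "0 0 0.0667 0"

```text
time: 11.23
ee_pos: [0.523, 0.0101, 0.1622]
tcp_rot: [-180.0, -0.0, 165.0]
wrist_force: [-0.2, 0.5, -1.9]
opening: 0.0508
grasp_force: 29.5
```

```bash
python3 - <<'E'
from h import *
o=get_obs();print(o['ee_pos'],o['wrist_force'],o['opening'],o['grasp_force'])
s=snap('side','pics/s6.png')
cv2.imwrite('pics/crop7.png',cv2.resize(s[120:240,230:350],None,fx=5,fy=5,interpolation=cv2.INTER_CUBIC))
E
```

```text
[0.5229994  0.01005351 0.16222262] [-0.16384019  0.50263888 -1.90396864] 0.05084620936305042 29.53420713543892
```

View pics/crop7.png

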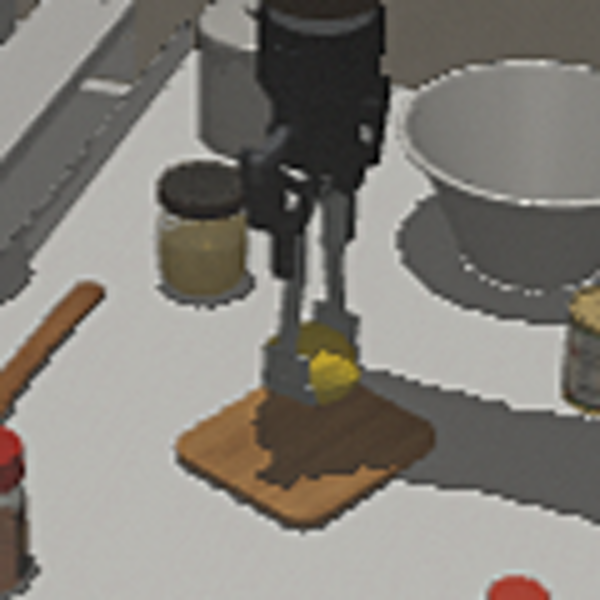

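The lemon is off the board between the paddles, at about crop position (320,370). I'll raise it and carry it to the bowl.

Converted, 9 cm / 75 = 0.12, 8.8 cm / 75 = 0.1173.

Emit:
servo_tool --pt "0 0 0.0067 0" --pt "0 0 0.02 0" --pt "0 0 0.0333 0" --pt "0 0 0.0467 0" --pt "0 0 0.06 0" --pt "0 0 0.0733 0" --pt "0 0 0.0867 0" --pt "0 0 0.1 0" --pt "0 0 0.1107 0" --pt "0 0 0.1173 0" --pt "0 0 0.12 0" --pt "0 0 0.12 0"

```text
time: 12.28
ee_pos: [0.5234, 0.0101, 0.2531]
tcp_rot: [180.0, 0.0, 165.0]
wrist_force: [-0.2, 0.4, -1.1]
opening: 0.0509
grasp_force: 29.6
```

Converted, -20.5 cm / 75 = -0.2733, -20.4 cm / 75 = -0.272.

Emit:
servo_tool --pt "-0.0013 -0.0067 0 0" --pt "-0.004 -0.0173 0 0" --pt "-0.008 -0.0333 0 0" --pt "-0.012 -0.0507 0 0" --pt "-0.016 -0.068 0 0" --pt "-0.02 -0.0853 0 0" --pt "-0.024 -0.1027 0 0" --pt "-0.028 -0.12 0 0" --pt "-0.032 -0.1373 0 0" --pt "-0.0373 -0.1547 0 0" --pt "-0.0413 -0.172 0 0" --pt "-0.0453 -0.1893 0 0" --pt "-0.0493 -0.2067 0 0" --pt "-0.0533 -0.224 0 0" --pt "-0.0573 -0.2413 0 0" --pt "-0.0613 -0.256 0 0" --pt "-0.064 -0.2667 0 0" --pt "-0.0653 -0.272 0 0" --pt "-0.0667 -0.2733 0 0" --pt "-0.0667 -0.2733 0 0"

```text
time: 13.95
ee_pos: [0.473, -0.1951, 0.2528]
tcp_rot: [180.0, -0.0, 165.0]
wrist_force: [-1.1, 0.4, -1.9]
opening: 0.0511
grasp_force: 29.7
```

Converted, -10.6 cm / 75 = -0.1413, -10.4 cm / 75 = -0.1387.

Emit:
servo_tool --pt "-0.0013 -0.0067 0 0" --pt "-0.004 -0.02 0 0" --pt "-0.008 -0.036 0 0" --pt "-0.012 -0.052 0 0" --pt "-0.016 -0.068 0 0" --pt "-0.02 -0.084 0 0" --pt "-0.024 -0.1 0 0" --pt "-0.028 -0.116 0 0" --pt "-0.0307 -0.1293 0 0" --pt "-0.0333 -0.1387 0 0" --pt "-0.0333 -0.1413 0 0" --pt "-0.0333 -0.1413 0 0" --pt "-0.0333 -0.1413 0 0" --pt "-0.0333 -0.1413 0 0" --pt "-0.0333 -0.1413 0 0" --pt "-0.0333 -0.1413 0 0"

```text
time: 15.28
ee_pos: [0.4484, -0.3005, 0.2529]
tcp_rot: [180.0, 0.0, 165.0]
wrist_force: [-0.1, -1.0, -2.7]
opening: 0.0511
grasp_force: 29.8
```

```bash
python3 - <<'E'
from h import *
o=get_obs();print(o['ee_pos'],o['wrist_force'],o['opening'],o['grasp_force'])
s=snap('side','pics/s7.png')
h=cv2.inRange(cv2.cvtColor(s,cv2.COLOR_BGR2HSV),(22,110,40),(38,255,255));h[:,:250]=0;h[:,420:]=0;h[:60]=0;h[185:]=0
c=max(cv2.findContours(h,0,1)[0],key=cv2.contourArea);m=cv2.minAreaRect(c)[0];oo,d=ray('side',*m);print(m,cv2.contourArea(c),oo+d*(o['ee_pos'][1]-oo[1])/d[1])
cv2.imwrite('pics/crop8.png',cv2.resize(s[60:200,260:420],None,fx=4,fy=4,interpolation=cv2.INTER_CUBIC))
E
```

```text
[ 0.44842816 -0.30053376  0.25289164] [-0.06307708 -0.98930477 -2.71231449] 0.05113172526116946 29.806765168905258
(343.9678955078125, 126.55964660644531) 80.5 [ 0.43206757 -0.30053376  0.18436971]
```

View pics/crop8.png

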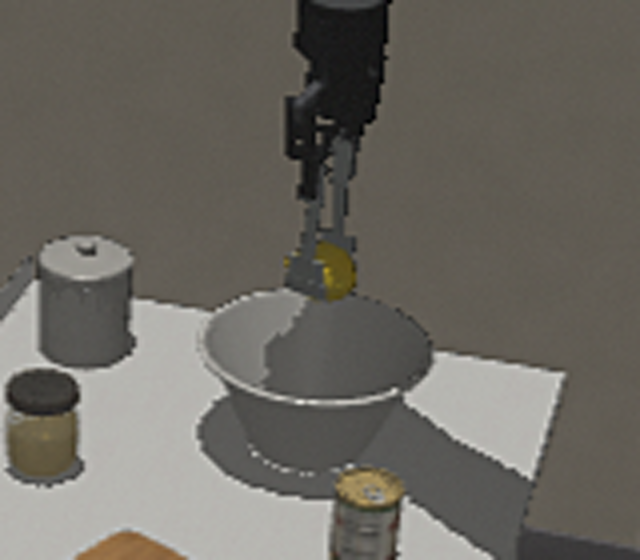

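The lemon is held above the bowl at about 0.18 m, centred to within 2 cm and still.

```bash
python3 -c "
from workcell import *
print(job_done())"
```

```text
the job is handed in; nothing more can be done
None
```

I handed the job in with the tongs closed on the lemon over the bowl. The lemon's centre was at about z = 0.18 m and within roughly 2 cm of the bowl's centre, with no sign that anything else had moved; the hand-in gave no verdict.

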